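Load the full concentrate canister into the dosing module

TASK

The dosing module needs a fresh canister of concentrate. Of the three identical canisters on the bench only one is full, which can be told only by its weight: find it, pull the module's drawer out, stand the full canister upright in the drawer's round well, gently, and push the drawer fully home. Leave the two used-up canisters standing where they were, and do not tip over any canister or disturb the sample cup, the timer and the marker.

Things in the scene. Friction and masses are not known exactly. Their poses are not given: they have to be found in the camera images.
- canister_a: One of three look-alike closed canisters: opaque white body 64 mm diameter, 80 mm high, shoulder, fixed blue cap 46 mm diameter from 93 to 120 mm up (grip it there); 120 mm tall. Origin: centre of the underside, z up. Any one of the three may be the full one (solid block inside, 0.33 to 0.45 kg in all); the other two are used up (0.05 to 0.08 kg). Contents can shift 1 to 2 mm.
- canister_b: One of three look-alike closed canisters: opaque white body 64 mm diameter, 80 mm high, shoulder, fixed blue cap 46 mm diameter from 93 to 120 mm up (grip it there); 120 mm tall. Origin: centre of the underside, z up. Any one of the three may be the full one (solid block inside, 0.33 to 0.45 kg in all); the other two are used up (0.05 to 0.08 kg). Contents can shift 1 to 2 mm.
- canister_c: One of three look-alike closed canisters: opaque white body 64 mm diameter, 80 mm high, shoulder, fixed blue cap 46 mm diameter from 93 to 120 mm up (grip it there); 120 mm tall. Origin: centre of the underside, z up. Any one of the three may be the full one (solid block inside, 0.33 to 0.45 kg in all); the other two are used up (0.05 to 0.08 kg). Contents can shift 1 to 2 mm.
- dosing_module: White box-shaped unit, fixed to the bench: 190 mm deep, 150 wide, 168 high. Origin: centre of its underside; x axis from front to back (the drawer opens along -x), z up. Shell front at x = -95 mm; the shut drawer's grey front panel (147 mm wide, 12 mm thick, from 12 to 158 mm above the bench) has its outer face at x = -104 mm.
- drawer (a joint): Travel of the module's drawer in m: 0 = fully home, 0.11 = fully out (a stop). It may start a little open. It slides with about 1.5 N of friction and some damping and stays where it is left. Beyond about 100 mm the well is clear of the shell, with room for a canister and the gripper.
- drawer_handle (a point): Middle of the steel bar handle on the drawer front: level bar along the module's y, 11 mm thick, 104 mm long, 132 mm above the bench, 35 mm in front of the panel's outer face (29 mm gap between bar and panel, open above and below; posts 44 mm either side of the middle). The panel rises 26 mm above it. Moves with the drawer; axes as the module's.
- well_floor (a point): Centre of the floor of the round well in the drawer, where a canister's underside rests, 28 mm above the bench: 70 mm diameter, 20 mm deep, 3 mm chamfer at the mouth, in a grey block 104 x 112 mm. The panel's inner face is 57 mm in front of this point. Moves with the drawer; axes as the module's.
- sample_cup: Bystander: clear specimen cup with red screw cap, 64 mm diameter, 72 mm tall, loose. Origin at the centre of its underside.
- bench_timer: Bystander: white timer with three buttons, 68 x 64 x 22 mm, loose. Origin at the centre of its underside.
- marker: Bystander: white marker with red cap lying on the bench, 135 mm long, 16 mm thick, loose. Origin at the centre of its underside.

How it is judged:
At the end, for the whole second after the job is handed in: The full canister stands upright (within 3 degrees) on the floor of the drawer's well, bearing on it with its own weight (over 2 N, which only the full one does); the drawer is home to within 4 mm; the two used-up canisters stand upright within 30 mm of where they were; all released and at rest (value of joint drawer below 0.004 m and ((horizontal distance between canister_a and well_floor below 0.007 m and z of canister_a in the frame of well_floor between -0.004 and 0.004 m and angle between each of canister_a, canister_b, canister_c's own z axis and vertical below 0.06 rad and contact force between canister_a and dosing_module above 2 N and linear speed of each of canister_a, canister_b, canister_c below 0.02 m/s and distance of each of canister_b, canister_c from where it was at the start of the episode below 0.03 m) or (horizontal distance between canister_b and well_floor below 0.007 m and z of canister_b in the frame of well_floor between -0.004 and 0.004 m and angle between each of canister_b, canister_a, canister_c's own z axis and vertical below 0.06 rad and contact force between canister_b and dosing_module above 2 N and linear speed of each of canister_b, canister_a, canister_c below 0.02 m/s and distance of each of canister_a, canister_c from where it was at the start of the episode below 0.03 m) or (horizontal distance between canister_c and well_floor below 0.007 m and z of canister_c in the frame of well_floor between -0.004 and 0.004 m and angle between each of canister_c, canister_a, canister_b's own z axis and vertical below 0.06 rad and contact force between canister_c and dosing_module above 2 N and linear speed of each of canister_c, canister_a, canister_b below 0.02 m/s and distance of each of canister_a, canister_b from where it was at the start of the episode below 0.03 m))); the robot touches nothing.
It fails at once if a canister is tipped over (more than 34 degrees) (angle between any of canister_a, canister_b, canister_c's own z axis and vertical above 0.6 rad).
It fails at once if a canister is dropped or rammed into the well (over 60 N) (contact force between any of canister_a, canister_b, canister_c and dosing_module above 60 N).
It fails at once if a canister falls into the well or is knocked about in it (faster than 0.45 m/s within 30 mm of its seat) ((horizontal distance between canister_a and well_floor below 0.03 m and z of canister_a in the frame of well_floor below 0.03 m and linear speed of canister_a above 0.45 m/s) or (horizontal distance between canister_b and well_floor below 0.03 m and z of canister_b in the frame of well_floor below 0.03 m and linear speed of canister_b above 0.45 m/s) or (horizontal distance between canister_c and well_floor below 0.03 m and z of canister_c in the frame of well_floor below 0.03 m and linear speed of canister_c above 0.45 m/s)).
It fails at once if the sample cup, the timer or the marker is shifted by more than 25 mm (distance of any of sample_cup, bench_timer, marker from where it was at the start of the episode above 0.025 m).
It also fails if it takes over 72 s, if anything falls off the work surface, if the arm or the gripper's body presses on something with over 40 N, if the wrist force passes 120 N, or if a joint passes its speed limit or range.

ROBOT

A 6-joint arm with a two-finger parallel gripper is mounted at the origin on a cart in front of the work surface, level with it; the furniture and walls round the work are solid. World frame = base frame: x ahead of the robot, y to its left, z up, the work surface at z = 0. Lengths are in m, angles in rad, forces in N, time in s.
With the tool pointing down it reaches from about 0.35 to 0.85 m from the base axis. Payload 8.1 kg.
Tool frame: the origin (TCP) lies between the finger pads; the fingertips stand 17 mm ahead of it and the grasp point (between the pads) lies 2 mm behind it (r.tip_extent is the distance from the TCP to the fingertips, in m); z points along the fingers, y is the line along which they close (so a half turn about z gives the same grasp; the last joint's range is limited). The gripper opens to 93 mm and grips with 3 to 60 N. Pads are 15 mm wide; open, the fingers measure 128 mm over their backs; the gripper's body (75 mm by 188 mm) begins 65 mm behind the grasp point.
Start: joints at [-1.333, 0.13, 1.488, -0, 1.523, -0.085], TCP at [0.19, -0.569, 0.236] pointing down, gripper open.
Joint ranges: [-2.96, 2.96], [-0.89, 2.26], [0.02, 2.5], [-1.34, 4.48], [0, 2.73], [-2.66, 2.66]. Speed limits (rad/s): [2.39, 2.39, 2.79, 3.14, 3.14, 3.14].

INTERFACE

Orientations are given as a 3x3 rotation matrix whose columns are the frame's x, y, z axes.
In Python, from cell import r, probe_bus, read_camera gives the robot as it stands (r), with the cameras as plain functions and the readings (probe_bus).
- The arm moves only by the shell command python3 jog.py 'ROWS' [OPENING] [FORCE]. ROWS is a JSON object with one list for each field, all of the same length, 1 to 8, a row being the entries at one place: tx, ty, tz (the shift in shares of 0.3 m (1.0 is 0.3 m)), twist (a turn about the tool's z in a scale on which 1.0 is 2 rad); each row shifts and turns the commanded pose from where the row before left it, along the tool's axes as they then stand; what a row does not reach is not made up. A row lasts 1/8 s, in which the tool goes at most 0.0625 m and 0.188 rad, less where a joint would pass 70% of its speed; a pose out of reach is approached as far as the arm can. OPENING is the finger opening in m, set as the command begins (- or left out keeps the last). The fingers move at their own pace and stop on an object; FORCE is the grip in N (left out, the last holds). Time passes only in rows, so rows that do not move let the fingers close. It prints the time, the measured TCP pose, the force, the opening and the grip force at its end. No shift or turn number may pass 1 either way. Input that does not fit is refused with a message, and nothing moves.
- probe_bus.get_obs(): the state, without advancing time (a new reading comes with each control period).
- read_camera(name): name is "scene" or "side" or "wrist"; returns a dict with "color" (400x640x3 uint8, red, green, blue), "fx", "fy", "cx", "cy" (pixels), "dist_coeffs" ([k1, k2, p1, p2, k3] as OpenCV has them; the pictures are not rectified), "R" (3x3) and "t" (3): a world point X has camera coordinates R X + t; the wrist camera has in their place "T_tool_cam" (4x4, takes a point from camera to tool coordinates, whose origin is the TCP and whose axes are the flange's). Camera axes: x right, y down, z forward; pixel columns grow to the right and rows downward; lengths in m; the calibration is good to about 2 mm. A picture is of the moment at which its call begins: read the wrist's pose just before it. There is no depth.
- r.finish_job(): hands the job in; it is judged then, once.
The state is a dict: "time_s": time; "joint_positions": joint angles; "joint_velocities": joint speeds; "joint_efforts": joint torques, N m; "ee_pos": TCP position; "tcp_rot": TCP orientation; "ft_force": force on the tool from outside, world axes, zero at the start; "ft_torque": the same for the moment, N m; "gripper_width": finger opening in m; "grasp_force": force on a finger pad.
Only numpy, scipy, OpenCV 4.12 (cv2) and the standard library are available. Lean on these libraries where they do the work, as an engineer would, in place of code of your own. Each camera call takes 0.05 s, during which the arm holds its last target. There are 200 camera calls.

## Working session

There is one attempt and no reset: what is moved stays moved. The work goes in short steps, Python scripts to look and compute and a shell command to move; the robot and the scene stay as the last step left them, time stands still between calls to the robot, and variables do not carry over. Pictures are saved under pics/ and viewed, at most 10 in all, crops included, and the job is handed in when it is done.

```bash
ls; mkdir -p pics; python3 - <<'E'
from cell import r, probe_bus, read_camera
import cv2
for n in("scene","side"):
    c=read_camera(n); cv2.imwrite(f"pics/{n}0.png",c["color"][:,:,::-1]); print(n,c["fx"],c["cx"],c["R"],c["t"],c["dist_coeffs"])
o=probe_bus.get_obs(); print(o["time_s"],o["ee_pos"],o["tcp_rot"],o["ft_force"])
E
```

```text
cell.py
jog.py
pics
scene 421.60107802472606 314.09407262468557 [[ 0.94978334  0.312385   -0.0180894 ]
 [ 0.21414336 -0.69106295 -0.69034384]
 [-0.22815397  0.65180335 -0.72325525]] [-0.56446653  0.02250055  1.26798976] [-0.02126541  0.          0.          0.          0.        ]
side 393.0261055393492 324.19710581002363 [[ 9.55398509e-01  2.95319103e-01 -5.62790280e-04]
 [ 2.03046891e-01 -6.58266440e-01 -7.24884304e-01]
 [-2.14442648e-01  6.92439110e-01 -6.88870401e-01]] [-5.68155218e-01  9.38502208e-04  1.14556824e+00] [-0.03464751  0.          0.          0.          0.        ]
0.1 [ 0.19022818 -0.56850327  0.23466446] [[ 9.48340366e-01  3.17254414e-01 -4.32183199e-04]
 [ 3.17254682e-01 -9.48338859e-01  1.69552883e-03]
 [ 1.28057884e-04 -1.74505058e-03 -9.99998469e-01]] [-0.54951988  0.28501292 -0.39046665]
```

View pics/scene0.png

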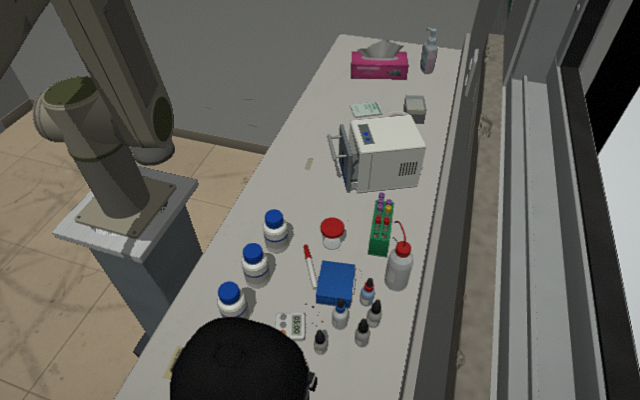

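View pics/side0.png

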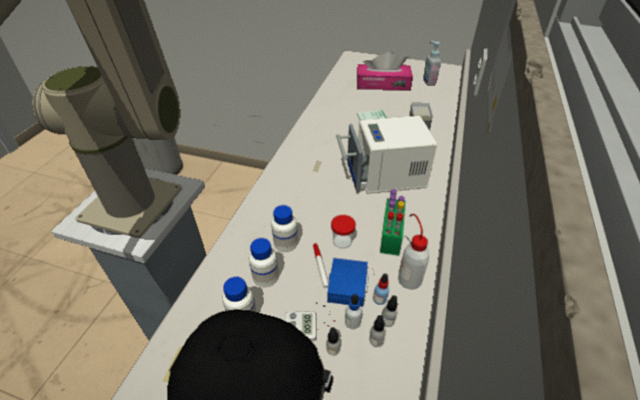

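Scene and side views agree. In the scene view the blue caps are at about (275,217), (253,251) and (230,291). The cup is at (332,230), the marker at (309,265), the timer at (291,324), and the module at (380,150) with its drawer facing left. Next I'll zoom in on the module and locate the caps.

```bash
cat > h.py <<'E'
from cell import r, probe_bus, read_camera
import numpy as np, cv2
from scipy.optimize import least_squares
def K(c): return np.array([[c["fx"],0,c["cx"]],[0,c["fy"],c["cy"]],[0,0,1.]])
def proj(c,X,R=None,t=None):
    R=c["R"] if R is None else R; t=c["t"] if t is None else t
    return cv2.projectPoints(np.float64(X),cv2.Rodrigues(np.float64(R))[0],np.float64(t),K(c),np.float64(c["dist_coeffs"]))[0][:,0]
def ray(c,uv,z):
    p=cv2.undistortPoints(np.float64([[uv]]),K(c),np.float64(c["dist_coeffs"]))[0,0]
    d=c["R"].T@np.r_[p,1]; o=-c["R"].T@c["t"]; return o+d*(z-o[2])/d[2]
a=np.linspace(0,2*np.pi,40)
def cyl(x,y,rad,z0,z1): return np.vstack([np.c_[x+rad*np.cos(a),y+rad*np.sin(a),0*a+z] for z in(z0,z1)])
def hullc(c,P,**k):
    h=cv2.convexHull(np.float32(proj(c,P,**k))); m=cv2.moments(h); return np.array([m["m10"],m["m01"]])/m["m00"]
def blobs(c,lo,hi,amin):
    hsv=cv2.cvtColor(c["color"],cv2.COLOR_RGB2HSV); m=cv2.inRange(hsv,lo,hi)
    n,l,s,ce=cv2.connectedComponentsWithStats(m); return [(s[i],ce[i]) for i in range(1,n) if s[i][4]>amin]
E
python3 - <<'E'
from h import *
for n in("scene","side"):
    c=read_camera(n)
    print(n)
    for s,ce in blobs(c,(105,150,60),(125,255,255),120):
        f=lambda q:hullc(c,cyl(q[0],q[1],.023,.093,.12))-ce
        q=least_squares(f,ray(c,ce,.11)[:2]).x; print("blue",s,q.round(4))
    for s,ce in blobs(c,(0,150,60),(8,255,255),60): print("red",s,ray(c,ce,.06 ).round(3),ray(c,ce,.008).round(3))
    u,v=(320,100) if n=="scene" else (330,105)
    cv2.imwrite(f"pics/m_{n}.png",cv2.resize(c["color"][v:v+100,u:u+120,::-1],None,fx=6,fy=6,interpolation=cv2.INTER_CUBIC))
E
```

```text
scene
blue [265 210  18  19 269] [ 0.4884 -0.0042]
blue [243 243  20  21 314] [ 0.4812 -0.1197]
blue [ 316  261   38   52 1414] [ 0.6918 -0.1413]
blue [218 282  22  22 371] [ 0.474  -0.2341]
red [321 218  23  20 337] [0.629 0.05  0.06 ] [0.618 0.091 0.008]
red [396 241  15  16 175] [0.819 0.036 0.06 ] [0.819 0.077 0.008]
side
blue [274 206  18  18 276] [ 0.4892 -0.0043]
blue [251 239  20  20 335] [ 0.4816 -0.1199]
blue [ 328  259   39   51 1515] [ 0.6911 -0.1501]
blue [224 277  23  24 433] [ 0.4746 -0.2347]
red [331 215  24  20 374] [0.629 0.049 0.06 ] [0.618 0.097 0.008]
red [412 233  15  18 194] [0.823 0.046 0.06 ] [0.826 0.094 0.008]
```

View pics/m_scene.png

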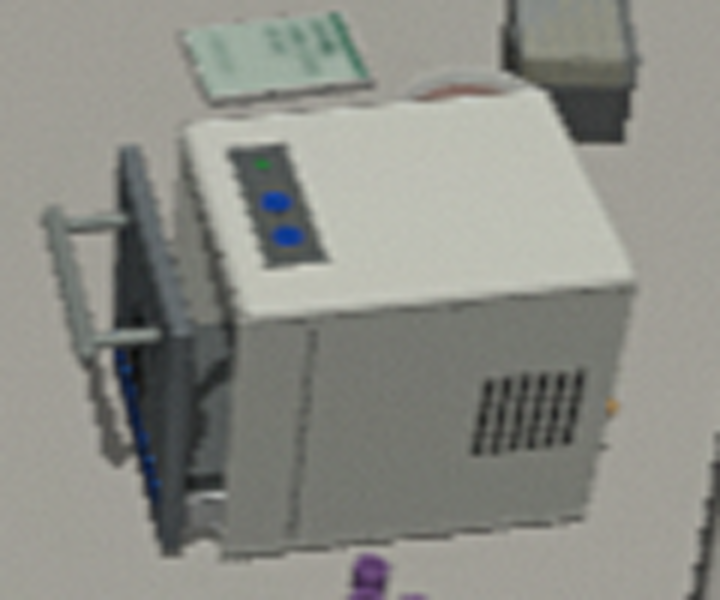

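The crop shows the drawer slightly open. The box's top corners are at crop (185,128), (240,318), (633,280) and (545,92). The bar runs from (50,215) to (85,352).

```bash
python3 - <<'E'
from h import *
c=read_camera("scene")
pix=np.array([(185,126),(240,318),(635,282),(545,90),(220,557),(583,518),(50,213),(84,354),(188,334),(168,555),(128,147)])
pix=(pix+.5)/6-.5+[320,100]
def model(q):
    x,y,w,d=q
    P=np.array([(-.095,.075,.168),(-.095,-.075,.168),(.095,-.075,.168),(.095,.075,.168),(-.095,-.075,0),(.095,-.075,0),
     (-.139-d,.052,.132),(-.139-d,-.052,.132),(-.098-d,-.0735,.158),(-.098-d,-.0735,.012),(-.098-d,.0735,.158)])
    R=np.array([[np.cos(w),-np.sin(w),0],[np.sin(w),np.cos(w),0],[0,0,1]])
    return P@R.T+[x,y,0]
s=least_squares(lambda q:(proj(c,model(q))-pix).ravel(),[.6,.35,0,.02],loss="soft_l1")
print(s.x.round(4),s.fun.reshape(-1,2).round(1))
x,y,w,d=s.x
P=model(s.x); print("bar",P[6:8].mean(0))
ex=np.array([np.cos(w),np.sin(w)])
print("well at d, .108",[(np.array([x,y])+ex*(-.035-dd)).round(4) for dd in(d,.108)], "well x rel: -.104-d+.012+.057=-.035-d")
E
```

```text
[0.7016 0.3512 0.4465 0.0223] [[-1.3 -0.9]
 [-0.3 -0.7]
 [ 1.  -1.2]
 [ 0.5 -0.6]
 [-0.2  2. ]
 [ 0.1  2. ]
 [ 0.4  1. ]
 [ 0.3  0.1]
 [-1.  -0. ]
 [ 0.3  0.1]
 [-0.1 -0.6]]
bar [0.55616741 0.28153008 0.132     ]
well at d, .108 [array([0.65  , 0.3264]), array([0.5727, 0.2894])] well x rel: -.104-d+.012+.057=-.035-d
```

Units first: shifts go in shares of 0.3 m and turns go in shares of 2 rad. So -0.188 rad is -0.094.

```bash
cat > go.py <<'E'
import sys; from h import *
# go.py x y z [closing-axis yaw]: tool-frame delta from the measured pose, and the turn needed
v=[float(s) for s in sys.argv[1:]]; o=probe_bus.get_obs(); R=o["tcp_rot"]
print("tool delta",(R.T@(np.array(v[:3])-o["ee_pos"])).round(4))
if len(v)>3:
    d=v[3]-np.arctan2(R[1,1],R[0,1]); d=(d+np.pi/2)%np.pi-np.pi/2; print("turn (tool z)",-d, "j6",o["joint_positions"][5])
print("F",o["ft_force"].round(2),"t",o["time_s"])
E
python3 jog.py '{"tx": [0, 0, 0, 0, 0, 0, 0, 0], "ty": [0, 0, 0, 0, 0, 0, 0, 0], "tz": [0, 0, 0, 0, 0, 0, 0, 0], "twist": [-0.094, -0.094, -0.094, -0.094, -0.094, -0.094, -0.094, -0.094]}' .06 20
python3 jog.py '{"tx": [0, 0], "ty": [0, 0], "tz": [0, 0], "twist": [-0.094, 0]}'
python3 go.py .556 .2815 .25 .4465
```

```text
time_s: 1.25
ee_pos: [0.1903, -0.5689, 0.2355]
tcp_rot: [[-0.255, 0.967, -0.0], [0.967, 0.255, 0.0], [0.0, -0.0, -1.0]]
ft_force: [0.6, 1.0, -0.4]
gripper_width: 0.0598
grasp_force: 0.0
time_s: 1.5
ee_pos: [0.1903, -0.5689, 0.2355]
tcp_rot: [[-0.424, 0.905, -0.0], [0.905, 0.424, 0.0], [0.0, 0.0, -1.0]]
ft_force: [0.1, 0.3, 1.1]
gripper_width: 0.06
grasp_force: 0.0
tool delta [ 0.6148  0.6921 -0.0143]
turn (tool z) -0.008155584800217719 j6 -1.7717785565058466
F [0.07 0.32 1.14] t 1.5
```

In the tool's units: 0.043 m is 0.1433, 0.038 m is 0.1267.

```bash
python3 jog.py '{"tx": [0.1267, 0.1267, 0.1267, 0.1267, 0.1267, 0.1267, 0.1267, 0.1267], "ty": [0.1433, 0.1433, 0.1433, 0.1433, 0.1433, 0.1433, 0.1433, 0.1433], "tz": [-0.0067, -0.0067, -0.0067, -0.0067, -0.0067, -0.0067, -0.0067, 0], "twist": [0, 0, 0, 0, 0, 0, 0, 0]}' .06 | grep ee
python3 jog.py '{"tx": [0.1267, 0.1267, 0.1267, 0.1267, 0.1267, 0.1267, 0.1267, 0], "ty": [0.1433, 0.1433, 0.1433, 0.1433, 0.1433, 0.1433, 0.1433, 0], "tz": [0, 0, 0, 0, 0, 0, 0, 0], "twist": [0, 0, 0, 0, 0, 0, -0.004, 0]}' 
python3 - <<'E'
from h import *
o=probe_bus.get_obs(); c=read_camera("wrist"); cv2.imwrite("pics/w1.png",c["color"][:,:,::-1])
T=np.eye(4);T[:3,:3]=o["tcp_rot"];T[:3,3]=o["ee_pos"];C=np.linalg.inv(T@c["T_tool_cam"])
print(c["fx"],c["T_tool_cam"])
w=.4465;ex=np.array([np.cos(w),np.sin(w),0]);ey=np.array([-ex[1],ex[0],0]);b=np.array([.5562,.2815,.132])
print(proj(c,[b+ey*.052,b-ey*.052,b+ey*.052-ex*.0055,b-ey*.052-ex*.0055,b+ex*.035+ey*.0735+[0,0,.026],b+ex*.035-ey*.0735+[0,0,.026]],C[:3,:3],C[:3,3]).round(1))
E
python3 go.py .556 .2815 .25 .4465
```

```text
ee_pos: [0.3728, -0.1459, 0.2501]
time_s: 3.5
ee_pos: [0.5316, 0.2245, 0.248]
tcp_rot: [[-0.432, 0.902, -0.002], [0.902, 0.432, 0.0], [0.001, -0.002, -1.0]]
ft_force: [-0.3, -0.7, 0.3]
gripper_width: 0.06
grasp_force: 0.0
305.5922642643716 [[-5.48049850e-04 -9.63729451e-01 -2.66880583e-01  7.46485308e-02]
 [ 9.99999836e-01 -4.83261786e-04 -3.08438117e-04  6.39859968e-04]
 [ 1.68277710e-04 -2.66880708e-01  9.63729557e-01 -1.48937278e-01]
 [ 0.00000000e+00  0.00000000e+00  0.00000000e+00  1.00000000e+00]]
[[380.9  91.6]
 [375.5 212.3]
 [374.3  91.6]
 [369.4 212.3]
 [437.2  57.7]
 [420.5 245.9]]
tool delta [ 0.0424  0.0477 -0.0016]
turn (tool z) -0.0005188773299702465 j6 -0.13804109411498097
F [-1.26 -0.89  0.81] t 3.55
```

View pics/w1.png

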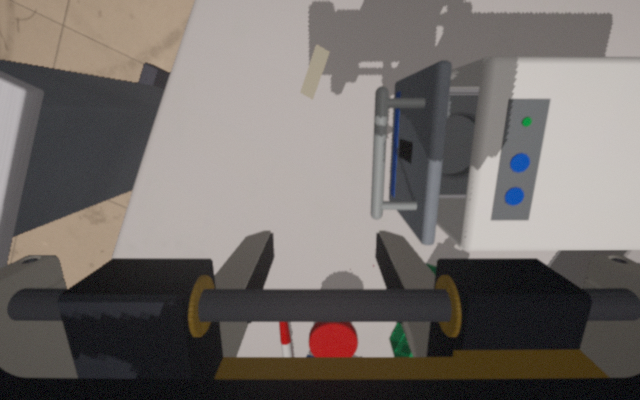

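The bar runs from (382,88) to (376,218), within about 1 px of the prediction, so the pose is good. I'll move over the bar, narrow the fingers and check.

In the tool's units: 0.03 m is 0.1, 0.0239 m is 0.0797.

```bash
python3 jog.py '{"tx": [0.07, 0.0713, 0, 0, 0, 0], "ty": [0.0793, 0.0797, 0, 0, 0, 0], "tz": [0, 0, 0.1, 0.0667, 0, 0], "twist": [0, 0, 0, 0, 0, 0]}' .025 15|grep -E "ee|width"
python3 go.py .5562 .2815 .130 .4465
```

```text
ee_pos: [0.5565, 0.2796, 0.2007]
gripper_width: 0.0253
tool delta [0.0019 0.0005 0.0707]
turn (tool z) -0.00047650672200871824 j6 -0.06276511499482623
F [0.34 0.01 1.39] t 4.3
```

In the tool's units: 0.02 m is 0.0667, 0.015 m is 0.05.

```bash
python3 jog.py '{"tx": [0.0067, 0, 0, 0, 0, 0], "ty": [0.0017, 0, 0, 0, 0, 0], "tz": [0.0667, 0.0667, 0.05, 0.0333, 0.02, 0], "twist": [0, 0, 0, 0, 0, 0]}' |grep -E "ee|force"
python3 jog.py '{"tx": [0, 0, 0], "ty": [0, 0, 0], "tz": [0, 0, 0], "twist": [0, 0, 0]}' 0 12
```

```text
ee_pos: [0.5556, 0.2821, 0.1283]
ft_force: [0.2, -0.8, 0.1]
grasp_force: 0.0
time_s: 5.42
ee_pos: [0.5562, 0.2823, 0.1294]
tcp_rot: [[-0.433, 0.902, 0.001], [0.902, 0.433, 0.0], [-0.0, 0.001, -1.0]]
ft_force: [-0.1, -0.9, 2.5]
gripper_width: 0.0107
grasp_force: 12.0
```

In the tool's units: -0.016 m is -0.0533, -0.012 m is -0.04.

```bash
python3 jog.py '{"tx": [0, 0, 0, 0, 0, 0, 0, 0], "ty": [-0.0267, -0.0533, -0.0533, -0.0533, -0.0533, -0.04, -0.0133, 0], "tz": [0, 0, 0, 0, 0, 0, 0, 0], "twist": [0, 0, 0, 0, 0, 0, 0, 0]}' |grep -E "ee|force"; python3 go.py .5562 .2823 .13
```

```text
ee_pos: [0.4773, 0.2444, 0.1294]
ft_force: [5.4, 2.1, 2.3]
grasp_force: 12.0
tool delta [ 0.0001  0.0876 -0.0003]
F [5.41 2.07 2.33] t 6.425
```

In the tool's units: -0.05 m is -0.1667, -0.04 m is -0.1333.

```bash
python3 jog.py '{"tx": [0, 0], "ty": [0, 0], "tz": [0, 0], "twist": [0, 0]}' .025|grep -E "ee|force|width"; python3 jog.py '{"tx": [0, 0, 0, 0], "ty": [0, 0, 0, 0], "tz": [-0.0667, -0.1333, -0.1667, 0], "twist": [0, 0, 0, 0]}'|grep ee
python3 - <<'E'
from h import *
o=probe_bus.get_obs(); c=read_camera("wrist"); cv2.imwrite("pics/w2.png",c["color"][:,:,::-1])
T=np.eye(4);T[:3,:3]=o["tcp_rot"];T[:3,3]=o["ee_pos"];C=np.linalg.inv(T@c["T_tool_cam"])
w=.4465;ex=np.array([np.cos(w),np.sin(w),0]);b=np.array([.4773,.2444,.132]);wl=b+ex*.104;wl[2]=.028
print(wl); P=cyl(wl[0],wl[1],.038,.048,.048)[:40:10]; P2=cyl(wl[0],wl[1],.035,.028,.028)[:40:10]
print(proj(c,P,C[:3,:3],C[:3,3]).round(1),proj(c,P2,C[:3,:3],C[:3,3]).round(1))
E
python3 go.py .4888 -.0042 .20 -1.1243
```

```text
ee_pos: [0.4757, 0.2438, 0.128]
ft_force: [0.7, -0.7, 0.6]
gripper_width: 0.0238
grasp_force: 0.0
ee_pos: [0.4785, 0.2449, 0.2434]
[0.57110425 0.28930838 0.028     ]
tool delta [-0.2291 -0.0974  0.0403]
turn (tool z) -1.5697252344134487 j6 -0.06988376439977517
F [0.43 0.18 0.48] t 7.225Traceback (most recent call last):
  File "<stdin>", line 6, in <module>
  File "h.py", line 7, in proj
    return cv2.projectPoints(np.float64(X),cv2.Rodrigues(np.float64(R))[0],np.float64(t),K(c),np.float64(c["dist_coeffs"]))[0][:,0]
           ~~~~~~~~~~~~~~~~~^^^^^^^^^^^^^^^^^^^^^^^^^^^^^^^^^^^^^^^^^^^^^^^^^^^^^^^^^^^^^^^^^^^^^^^^^^^^^^^^^^^^^^^^^^^^^^^
cv2.error: OpenCV(4.12.0) /io/opencv/modules/calib3d/src/calibration_base.cpp:1490: error: (-215:Assertion failed) npoints >= 0 && (depth == CV_32F || depth == CV_64F) in function 'projectPoints'
```

View pics/w2.png

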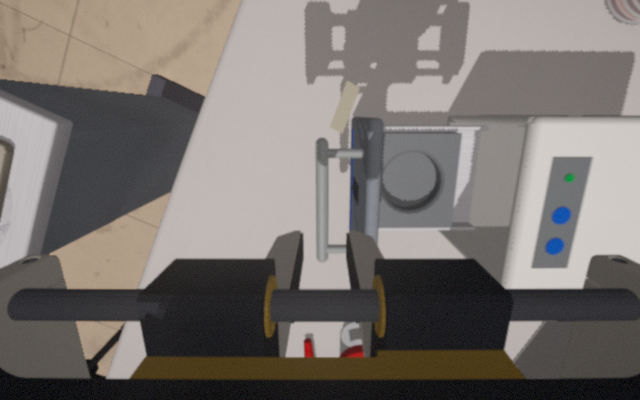

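The well is fully exposed, with its mouth ringed at about (410,180). The drawer is out and nothing has been disturbed. I'll check the well projection and turn the gripper for the canisters.

In the tool's units: 0.188 rad is 0.094.

```bash
python3 - <<'E'
from h import *
o=probe_bus.get_obs(); c=read_camera("wrist")
T=np.eye(4);T[:3,:3]=o["tcp_rot"];T[:3,3]=o["ee_pos"];C=np.linalg.inv(T@c["T_tool_cam"])
P=np.ascontiguousarray(cyl(.5711,.2893,.038,.048,.048)[:40]); p=np.float32(proj(c,P,C[:3,:3],C[:3,3]))
print("mouth ellipse",cv2.fitEllipse(p))
I=c["color"][:,:,::-1].copy(); cv2.polylines(I,[np.int32(p*16)],True,(0,0,255),1,cv2.LINE_AA,4)
cv2.imwrite("pics/w3.png",cv2.resize(I[120:240,340:480],None,fx=5,fy=5,interpolation=cv2.INTER_CUBIC))
E
python3 jog.py '{"tx": [0, 0, 0, 0, 0, 0, 0, 0], "ty": [0, 0, 0, 0, 0, 0, 0, 0], "tz": [0, 0, 0, 0, 0, 0, 0, 0], "twist": [0.094, 0.094, 0.094, 0.094, 0.094, 0.094, 0.094, 0.094]}' .075 15 >/dev/null
python3 jog.py '{"tx": [0, 0], "ty": [0, 0], "tz": [0, 0], "twist": [0.033, 0]}'|grep ee;python3 go.py .4888 -.0042 .20 -1.1243
```

```text
mouth ellipse ((414.1858215332031, 181.21505737304688), (63.0113525390625, 68.36377716064453), 52.7938117980957)
ee_pos: [0.4753, 0.2436, 0.2363]
tool delta [-0.0962  0.2288  0.0367]
turn (tool z) 0.006386030161027678 j6 1.4955511431031734
F [ 0.33 -0.29 -0.06] t 8.525
```

View pics/w3.png

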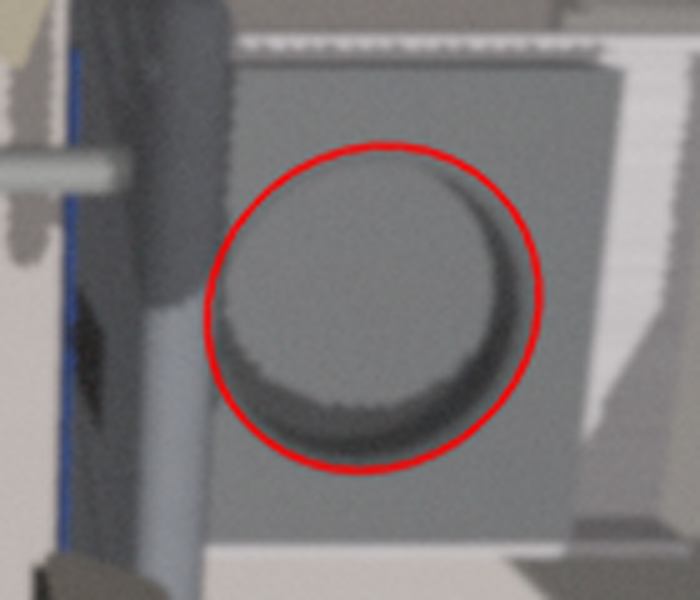

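The predicted 38 mm mouth ring sits concentrically around the well wall, from (222,300) to (518,300) in the crop. It is good to about 1 mm, so the well is at about (0.5705, 0.289). Now canister A.

In the tool's units: 0.0457 m is 0.1523, 0.02 m is 0.0667.

```bash
python3 jog.py '{"tx": [-0.064, -0.064, -0.064, -0.064, -0.064, 0, 0], "ty": [0.1523, 0.1523, 0.1523, 0.1523, 0.1523, 0, 0], "tz": [0, 0, 0, 0.0333, 0.0667, 0, 0], "twist": [0, 0, 0, 0, 0, 0, 0]}'|grep -E "ee|wid";python3 go.py .4888 -.0042 .105 -1.1243
```

```text
ee_pos: [0.4895, -0.003, 0.208]
gripper_width: 0.0748
tool delta [-0.001   0.0009  0.103 ]
turn (tool z) 0.005960322359582548 j6 1.0068838579483934
F [0.89 0.58 0.35] t 9.4
```

In the tool's units: 0.03 m is 0.1, 0.025 m is 0.0833.

```bash
python3 jog.py '{"tx": [-0.0033, 0, 0, 0, 0, 0], "ty": [0.0033, 0, 0, 0, 0, 0], "tz": [0.1, 0.1, 0.0833, 0.04, 0.0133, 0], "twist": [0, 0, 0, 0, 0, 0]}'|grep -E "ee|ft"; python3 jog.py '{"tx": [0, 0, 0, 0], "ty": [0, 0, 0, 0], "tz": [0, 0, 0, 0], "twist": [0, 0, 0, 0]}' .03 20|grep -E "ee|ft|wid|gra"
python3 jog.py '{"tx": [0, 0, 0, 0], "ty": [0, 0, 0, 0], "tz": [-0.0133, -0.02, 0, 0], "twist": [0, 0, 0, 0]}'|grep -E "ee|ft"; for i in 1 2 3 ; do python3 jog.py '{"tx": [0], "ty": [0], "tz": [0], "twist": [0]}'|grep -E "ft"; done
```

```text
ee_pos: [0.49, -0.0044, 0.1084]
ft_force: [0.1, -0.1, 0.1]
ee_pos: [0.4897, -0.0048, 0.1079]
ft_force: [-0.2, 0.4, 0.2]
gripper_width: 0.0455
grasp_force: 20.1
ee_pos: [0.4895, -0.0048, 0.1177]
ft_force: [-0.0, -0.7, -0.8]
ft_force: [0.1, -0.3, -0.5]
ft_force: [-0.6, 0.3, -0.8]
ft_force: [-0.1, 0.7, -0.5]
```

A weighs about 0.65 N, so it is empty. I'll put it back and go to B.

In the tool's units: 0.006 m is 0.02, 0.0035 m is 0.0117.

```bash
python3 jog.py '{"tx": [0, 0, 0, 0], "ty": [0, 0, 0, 0], "tz": [0.02, 0.0117, 0, 0], "twist": [0, 0, 0, 0]}'|grep -E "ee|ft"; python3 jog.py '{"tx": [0, 0, 0], "ty": [0, 0, 0], "tz": [0, 0, 0], "twist": [0, 0, 0]}' .075|grep wid; python3 jog.py '{"tx": [0, 0, 0, 0], "ty": [0, 0, 0, 0], "tz": [-0.05, -0.1, -0.1, 0], "twist": [0, 0, 0, 0]}'|grep -E "ee|ft"; python3 go.py .4814 -.1198 .106 -1.1243
```

```text
ee_pos: [0.4893, -0.0047, 0.1079]
ft_force: [0.3, 0.2, 0.0]
gripper_width: 0.0709
ee_pos: [0.4917, -0.005, 0.1872]
ft_force: [0.2, -0.2, -1.0]
tool delta [-0.0599  0.0985  0.0812]
turn (tool z) 0.005826203565808319 j6 1.0040201057239586
F [ 0.16 -0.16 -1.01] t 12.9
```

In the tool's units: 0.033 m is 0.11, 0.0325 m is 0.1083.

```bash
python3 jog.py '{"tx": [-0.0667, -0.0667, -0.0633, 0, 0], "ty": [0.11, 0.11, 0.1083, 0, 0], "tz": [0, 0, 0, 0, 0], "twist": [0, 0, 0, 0, 0]}'|grep -E "ee|wid";python3 go.py .4814 -.1198 .107 -1.1243
```

```text
ee_pos: [0.4792, -0.1187, 0.1826]
gripper_width: 0.075
tool delta [0.0015 0.0021 0.0756]
turn (tool z) 0.005169132381221964 j6 0.7720639432778448
F [-0.05 -0.71 -0.42] t 13.525
```

In the tool's units: 0.03 m is 0.1, 0.012 m is 0.04.

```bash
python3 jog.py '{"tx": [0.0033, 0, 0, 0, 0], "ty": [0.005, 0, 0, 0, 0], "tz": [0.1, 0.1, 0.04, 0.0133, 0], "twist": [0, 0, 0, 0, 0]}'|grep -E "ee|ft"; python3 jog.py '{"tx": [0, 0, 0, 0], "ty": [0, 0, 0, 0], "tz": [0, 0, 0, 0], "twist": [0, 0, 0, 0]}' .03 20|grep -E "ee|ft|wid|gra"
python3 jog.py '{"tx": [0, 0, 0, 0], "ty": [0, 0, 0, 0], "tz": [-0.0133, -0.02, 0, 0], "twist": [0, 0, 0, 0]}'|grep -E "ee|ft"; for i in 1 2 3 ; do python3 jog.py '{"tx": [0], "ty": [0], "tz": [0], "twist": [0]}'|grep -E "ft"; done
```

```text
ee_pos: [0.4816, -0.1199, 0.1079]
ft_force: [-0.2, 0.0, 0.4]
ee_pos: [0.4814, -0.1204, 0.1076]
ft_force: [-0.2, -1.3, 1.1]
gripper_width: 0.0457
grasp_force: 22.1
ee_pos: [0.4809, -0.12, 0.117]
ft_force: [-0.8, 0.5, -3.6]
ft_force: [-0.3, -0.4, -2.9]
ft_force: [0.5, 0.3, -3.7]
ft_force: [0.2, 0.4, -4.2]
```

B weighs about 3.7 N, so it is the full one. I'll lift it high and carry it over the well.

In the tool's units: -0.05 m is -0.1667, -0.04 m is -0.1333.

```bash
python3 jog.py '{"tx": [0, 0, 0, 0, 0, 0], "ty": [0, 0, 0, 0, 0, 0], "tz": [-0.0667, -0.1333, -0.1667, -0.1333, -0.0667, 0], "twist": [0, 0, 0, 0, 0, 0]}' - 35|grep -E "ee|ft|gra"; python3 go.py .5705 .289 .28 -1.1243
```

```text
ee_pos: [0.4817, -0.1203, 0.2881]
ft_force: [-0.2, -0.1, -3.8]
grasp_force: 37.0
tool delta [ 0.2587 -0.3293  0.0079]
turn (tool z) 0.005824807376092034 j6 0.770492430995427
F [-0.2  -0.14 -3.77] t 16.275
```

In the tool's units: -0.03 m is -0.1, 0.0235 m is 0.0783.

```bash
python3 jog.py '{"tx": [0.039, 0.0783, 0.0783, 0.0783, 0.0783, 0.0783, 0.0783, 0.0783], "ty": [-0.05, -0.1, -0.1, -0.1, -0.1, -0.1, -0.1, -0.1], "tz": [0, 0, 0, 0, 0, 0, 0, 0], "twist": [0, 0, 0, 0, 0, 0, 0, 0]}'|grep ee; python3 jog.py '{"tx": [0.0783, 0.0783, 0.0783, 0.039, 0, 0], "ty": [-0.1, -0.1, -0.1, -0.0493, 0, 0], "tz": [0, 0, 0, 0, 0, 0], "twist": [0, 0, 0, 0.003, 0, 0]}'|grep ee; python3 go.py .5705 .289 .28 -1.1243;python3 jog.py '{"tx": [0], "ty": [0], "tz": [0], "twist": [0]}'|grep ee
python3 - <<'E'
from h import *
for n in("scene","side"):
    c=read_camera(n)
    for s,ce in blobs(c,(105,150,60),(125,255,255),80): print(n,s,ce.round(1))
c=read_camera("scene"); cv2.imwrite("pics/s3.png",cv2.resize(c["color"][60:240,240:440,::-1],None,fx=3.3,fy=3.3,interpolation=cv2.INTER_CUBIC))
E
```

```text
ee_pos: [0.5403, 0.1604, 0.2838]
ee_pos: [0.5691, 0.2884, 0.2862]
tool delta [0.0015 0.0001 0.0061]
turn (tool z) -0.0006924542365860376 j6 1.514001967852663
F [ 0.04 -0.22 -3.92] t 18.025
ee_pos: [0.5694, 0.2883, 0.2872]
scene [265 209  18  19 266] [273.4 218.3]
scene [ 316  261   38   52 1415] [334.9 283.7]
scene [218 282  22  22 372] [228.4 292.5]
side [274 205  18  19 274] [282.5 214.3]
side [ 328  259   39   51 1514] [347.  281.8]
side [224 277  23  24 434] [234.9 288.6]
```

View pics/s3.png

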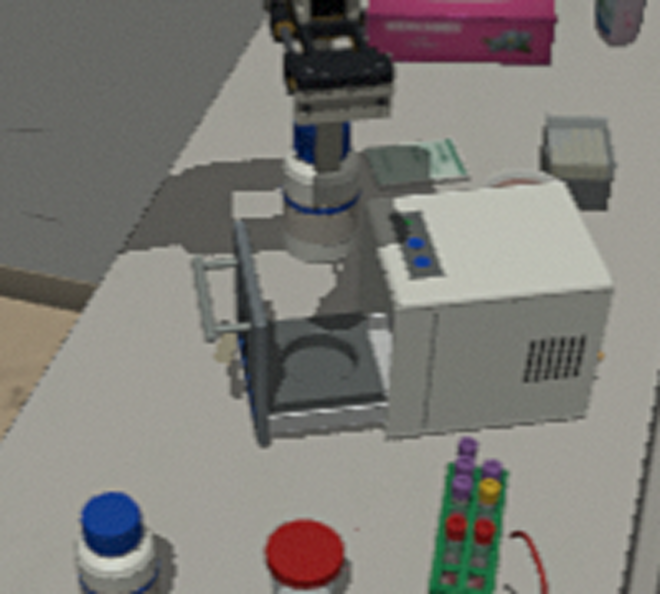

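The full canister hangs upright over the well (well at crop (318,360), canister at crop (320,200)). I'll lower it to just above the mouth.

In the tool's units: 0.035 m is 0.1167, 0.02 m is 0.0667.

```bash
python3 jog.py '{"tx": [0.0027, 0, 0, 0, 0, 0, 0], "ty": [0, 0, 0, 0, 0, 0, 0], "tz": [0.0667, 0.1167, 0.1167, 0.0667, 0.0333, 0, 0], "twist": [0, 0, 0, 0, 0, 0, 0]}'|grep -E "ee|ft";python3 go.py .5702 .2889 .1355; python3 jog.py '{"tx": [0], "ty": [0], "tz": [0], "twist": [0]}'|grep ee;
python3 - <<'E'
from h import *
c=read_camera("scene"); cv2.imwrite("pics/s4.png",cv2.resize(c["color"][110:210,300:400,::-1],None,fx=6,fy=6,interpolation=cv2.INTER_CUBIC))
E
```

```text
ee_pos: [0.571, 0.2903, 0.1689]
ft_force: [-0.4, 0.0, -2.8]
tool delta [-0.0014  0.0009  0.0334]
F [-0.41  0.01 -2.76] t 19.175
ee_pos: [0.5708, 0.2902, 0.1688]
```

View pics/s4.png

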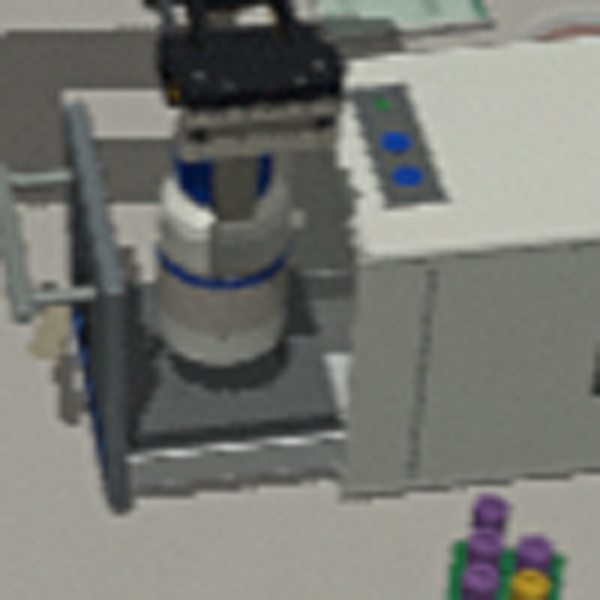

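The canister is level just above the well mouth, centred at crop (222,350). I'll correct 1 mm and lower it gently, watching the force.

In the tool's units: 0.006 m is 0.02, 0.004 m is 0.0133.

```bash
python3 jog.py '{"tx": [-0.0033, 0, 0, 0], "ty": [0.0023, 0, 0, 0], "tz": [0.02, 0.02, 0.0133, 0], "twist": [0, 0, 0, 0]}'|grep -E "ee|ft"; python3 jog.py '{"tx": [0, 0, 0], "ty": [0, 0, 0], "tz": [0.01, 0.01, 0], "twist": [0, 0, 0]}'|grep -E "ee|ft";
```

```text
ee_pos: [0.569, 0.2886, 0.1503]
ft_force: [-0.1, -0.4, -3.8]
ee_pos: [0.5692, 0.2887, 0.1447]
ft_force: [-0.2, -0.3, -3.7]
```

In the tool's units: 0.003 m is 0.01.

```bash
python3 jog.py '{"tx": [0, 0, 0], "ty": [0, 0, 0], "tz": [0.01, 0.01, 0], "twist": [0, 0, 0]}'|grep -E "ee|ft"; python3 jog.py '{"tx": [0, 0], "ty": [0, 0], "tz": [0.0067, 0], "twist": [0, 0]}'|grep -E "ee|ft";python3 jog.py '{"tx": [0, 0], "ty": [0, 0], "tz": [0.0033, 0], "twist": [0, 0]}'|grep -E "ee|ft"
```

```text
ee_pos: [0.5692, 0.2887, 0.1386]
ft_force: [0.5, 0.3, -3.6]
ee_pos: [0.5693, 0.2888, 0.1369]
ft_force: [0.1, 1.0, -4.6]
ee_pos: [0.5694, 0.2888, 0.1361]
ft_force: [0.1, -0.9, -3.9]
```

In the tool's units: 0.001 m is 0.0033.

```bash
python3 jog.py '{"tx": [0, 0, 0], "ty": [0, 0, 0], "tz": [0.0033, 0, 0], "twist": [0, 0, 0]}'|grep -E "ee|ft"; python3 jog.py '{"tx": [0, 0, 0], "ty": [0, 0, 0], "tz": [0.0023, 0, 0], "twist": [0, 0, 0]}'|grep -E "ee|ft"
```

```text
ee_pos: [0.5697, 0.2889, 0.1356]
ft_force: [-0.1, -0.4, -0.7]
ee_pos: [0.57, 0.289, 0.1355]
ft_force: [-0.6, -1.5, 4.5]
```

It's seated. Release, retreat and turn back for the handle.

In the tool's units: -0.05 m is -0.1667, -0.04 m is -0.1333, -0.188 rad is -0.094.

```bash
python3 jog.py '{"tx": [0, 0, 0], "ty": [0, 0, 0], "tz": [0, 0, 0], "twist": [0, 0, 0]}' .07|grep -E "wid|ft"; python3 jog.py '{"tx": [0, 0, 0, 0, 0], "ty": [0, 0, 0, 0, 0], "tz": [-0.0333, -0.1333, -0.1667, -0.0667, 0], "twist": [0, 0, 0, 0, 0]}'|grep ee
python3 jog.py '{"tx": [0, 0, 0, 0, 0, 0, 0, 0], "ty": [0, 0, 0, 0, 0, 0, 0, 0], "tz": [0, 0, 0, 0, 0, 0, 0, 0], "twist": [-0.094, -0.094, -0.094, -0.094, -0.094, -0.094, -0.094, -0.094]}' .025 15 >/dev/null; python3 jog.py '{"tx": [0, 0], "ty": [0, 0], "tz": [0, 0], "twist": [-0.033, 0]}'|grep ee; python3 go.py .4768 .2442 .2 .4465
```

```text
ft_force: [0.4, 0.5, -0.2]
gripper_width: 0.0686
ee_pos: [0.5704, 0.2893, 0.2568]
ee_pos: [0.5685, 0.2884, 0.2517]
tool delta [-0.0009 -0.1016  0.0521]
turn (tool z) -0.005553623666562313 j6 -0.051812519489117345
F [-0.2  -0.17  0.32] t 24.1
```

In the tool's units: -0.045 m is -0.15, -0.04 m is -0.1333, -0.005 rad is -0.0025.

```bash
python3 jog.py '{"tx": [0, 0, -0.0033, 0, 0, 0], "ty": [-0.1333, -0.15, -0.056, 0, 0, 0], "tz": [0, 0, 0.0667, 0.1, 0, 0], "twist": [-0.0025, 0, 0, 0, 0, 0]}'|grep -E "ee|wid";  python3 go.py .4768 .2442 .13 .4465
python3 - <<'E'
from h import *
c=read_camera("wrist"); cv2.imwrite("pics/w5.png",c["color"][:,:,::-1])
E
```

```text
ee_pos: [0.4781, 0.2442, 0.2048]
gripper_width: 0.0253
tool delta [ 0.0005 -0.0011  0.0748]
turn (tool z) -0.0008086891546550401 j6 -0.06899515652002924
F [ 0.13 -0.44  0.84] t 24.85
```

View pics/w5.png

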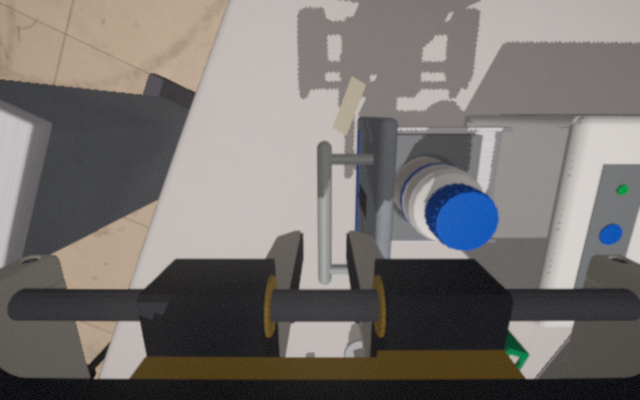

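The canister stands in the well (cap at (462,217)), and the bar at u≈324 lies midway between the fingers. Descend, grip and push.

In the tool's units: 0.025 m is 0.0833, 0.02 m is 0.0667.

```bash
python3 jog.py '{"tx": [0, 0, 0, 0, 0, 0], "ty": [-0.0017, 0, 0, 0, 0, 0], "tz": [0.0833, 0.0667, 0.05, 0.0333, 0.0133, 0], "twist": [0, 0, 0, 0, 0, 0]}' |grep -E "ee|ft"
python3 jog.py '{"tx": [0, 0, 0], "ty": [0, 0, 0], "tz": [0, 0, 0], "twist": [0, 0, 0]}' 0 15|grep -E "ee|ft|gra|wid"
```

```text
ee_pos: [0.4776, 0.244, 0.1306]
ft_force: [-0.6, 0.7, 0.7]
ee_pos: [0.4779, 0.2441, 0.1311]
ft_force: [-0.9, -0.2, 2.3]
gripper_width: 0.0102
grasp_force: 15.0
```

In the tool's units: 0.013 m is 0.0433, 0.012 m is 0.04.

```bash
python3 jog.py '{"tx": [0, 0, 0, 0, 0, 0, 0, 0], "ty": [0.0167, 0.0333, 0.04, 0.0433, 0.0433, 0.0433, 0.0433, 0.04], "tz": [0, 0, 0, 0, 0, 0, 0, 0], "twist": [0, 0, 0, 0, 0, 0, 0, 0]}' |grep -E "ee|ft"
python3 jog.py '{"tx": [0, 0, 0, 0, 0], "ty": [0.0267, 0.0167, 0.01, 0.0033, 0], "tz": [0, 0, 0, 0, 0], "twist": [0, 0, 0, 0, 0]}' |grep -E "ee|ft"; python3 go.py .4775 .2443 .13
```

```text
ee_pos: [0.5606, 0.2838, 0.131]
ft_force: [-2.1, 0.0, 5.7]
ee_pos: [0.5758, 0.2912, 0.1311]
ft_force: [-0.4, 0.1, 3.7]
tool delta [ 0.0002 -0.1089  0.0009]
F [-0.38  0.12  3.7 ] t 27.65
```

In the tool's units: 0.001 m is 0.0033.

```bash
for i in 1 2 3; do python3 jog.py '{"tx": [0, 0], "ty": [0.0033, 0], "tz": [0, 0], "twist": [0, 0]}' |grep -E "ee|ft"; done
```

```text
ee_pos: [0.5766, 0.2916, 0.131]
ft_force: [-1.1, 0.4, 5.5]
ee_pos: [0.5767, 0.2917, 0.131]
ft_force: [-6.1, -0.8, 7.5]
ee_pos: [0.5768, 0.2917, 0.131]
ft_force: [-10.2, -4.4, 11.9]
```

The stop is reached, so the drawer is home. Release, lift clear and check.

In the tool's units: -0.05 m is -0.1667, -0.04 m is -0.1333.

```bash
python3 jog.py '{"tx": [0, 0], "ty": [0, 0], "tz": [0, 0], "twist": [0, 0]}' .025|grep -E "ee|ft|wid"; python3 jog.py '{"tx": [0, 0, 0, 0, 0, 0, 0], "ty": [0, 0, 0, -0.1667, -0.1667, 0, 0], "tz": [-0.05, -0.1333, -0.1667, 0, 0, 0, 0], "twist": [0, 0, 0, 0, 0, 0, 0]}'|grep -E "ee|ft"
python3 - <<'E'
from h import *
c=read_camera("scene")
for s,ce in blobs(c,(105,150,60),(125,255,255),150):
    print(least_squares(lambda q:hullc(c,cyl(q[0],q[1],.023,.093,.12))-ce,ray(c,ce,.11)[:2]).x.round(4))
cv2.imwrite("pics/s6.png",cv2.resize(c["color"][80:360,180:460,::-1],None,fx=2.1,fy=2.1,interpolation=cv2.INTER_CUBIC))
E
```

```text
ee_pos: [0.5778, 0.2919, 0.1299]
ft_force: [-0.4, -0.0, 0.5]
gripper_width: 0.0237
ee_pos: [0.4882, 0.249, 0.2369]
ft_force: [0.9, -0.1, -0.2]
[ 0.4879 -0.0036]
[ 0.6919 -0.1414]
[ 0.4741 -0.2341]
```

View pics/s6.png

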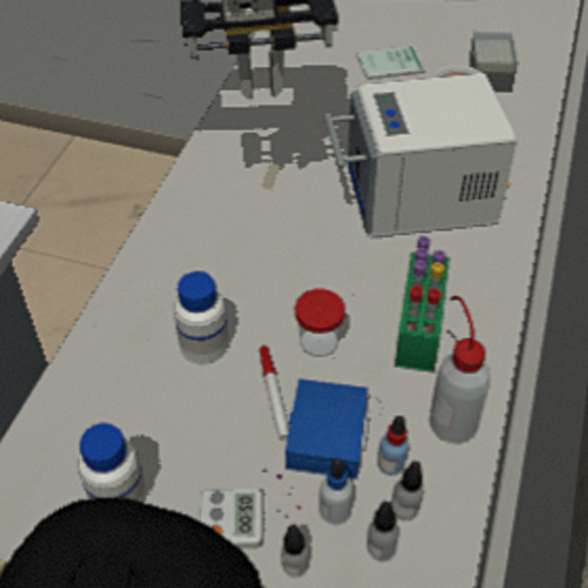

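The drawer is shut. The two empty canisters stand at their original spots (crop (201,315) and (108,465)), the bystanders are untouched, and the gripper is clear.

```bash
python3 -c "
from cell import r, probe_bus, read_camera; print(r.finish_job())"
```

```text
the job is handed in; nothing more can be done
None
```

Canister B was the full one (about 3.7 N on the wrist; A read about 0.65 N; C was not weighed); it was seated gently in the well, the drawer is pushed home to its stop, the two other canisters stand where they were, the bystanders look undisturbed, and the job is handed in (no verdict was returned).

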